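# Pack a carving into its sprung jig with shims

### The job

Seat the bird carving on its peg bar so that both pegs are in the holes of its foot and the foot is fully down. Then stand shims from the rack upright, flat faces towards the foot, one against the other in the gap between the foot and the jaw, until there are enough that the jaw, pushed by its post, closes tight on the stack before its travel runs out. Finish while still holding the jaw pushed firmly (about 10 N) by its post, so that the stack stays clamped against the foot, and leave the other things on the table undisturbed.

Things in the scene. Friction and masses are not known exactly. Their poses are not given: they have to be found in the camera images.
- jaw: sliding wooden jaw on the jig's plywood board. Origin: bottom centre of its flat clamping face (46 wide, 28 mm high), level with the board's top, 18 mm above the table. x: the way it is pushed, level, from the face towards the peg bar; z up. It slides along x only, 22 mm from its open start to a hard stop; a weak spring (0.5 N open, 2 N at full travel) opens it again when let go
- jaw_post (a point): point in the jaw's upright wooden post, 55 mm behind (-x) the clamping face, 58 mm above the board, 17 mm below the post's top. Post 20 mm thick (x), 30 mm wide (y), on a sled 30 mm wide, 13 mm high; 12 mm high lips stand on the board 34 mm either side of the centre line. Same axes as the jaw; moves with it
- seat: fixed aluminium peg bar on the board beyond the jaw, 48 (x) x 110 (y) x 6 mm. Origin: bottom centre, level with the board's top, 18 mm above the table. Two steel pegs at y = -42 and +42 mm, 9 mm diameter, 20 mm tall above the bar, tips tapered. Same axes as the jaw. Its distance from the jaw varies: one or two shims are needed
- carving_grip (a point): middle of the bird carving's body, where to grip, 51 mm above the foot's underside. Pale wood, 0.2 to 0.45 kg: foot 54 (x) x 110 (y) x 26 mm high with two 12.5 mm through holes at y = -42 and +42 mm; on its middle the bird's body 32 (x) x 38 (y) mm, 26 to 72 mm above the underside, flat sides, and a head up to 95 mm. Starts on the table. z up; either way round will do
- carving: the same bird carving; origin at the centre of the underside of its foot. Seated, this origin is right above the peg bar's origin, 6 mm higher
- shim0_mid (a point): centre of shim 0, a wooden shim 12 (x) x 40 (y) x 90 mm (z) standing upright in a slot of the rack; all three shims are alike. x: thickness, z up
- shim1_mid (a point): centre of shim 1, a wooden shim 12 (x) x 40 (y) x 90 mm (z) standing upright in a slot of the rack; all three shims are alike. x: thickness, z up
- shim2_mid (a point): centre of shim 2, a wooden shim 12 (x) x 40 (y) x 90 mm (z) standing upright in a slot of the rack; all three shims are alike. x: thickness, z up
- rack: fixed dark wooden rack, 72 (x) x 58 (y) x 36 mm high, with three slots side by side along x at -22, 0 and +22 mm, each 16 (x) x 46 (y) mm, slot floor 6 mm above the table. Origin: bottom centre on the table. The shims stand out 60 mm above its rim
- mug: travel mug, 80 mm wide, 184 mm tall, a bystander; origin at the bottom centre
- knife: carving knife lying flat, 160 mm long, 18 mm high, a bystander; origin where handle (95 mm, -x) meets blade
- gouge: carving gouge lying flat, 185 mm long, 18 mm high, a bystander; origin where handle (100 mm, -x) meets blade
- spoon: wooden spoon lying flat, a bystander
- sanding_block: cork block 70 x 50 x 30 mm, a bystander
- offcut: wood offcut 85 x 40 x 28 mm, a bystander
- card_box: flat cardboard box 120 x 85 x 24 mm, a bystander
- pencil: pencil 180 mm long, a bystander
Things that resemble listed ones, but are neither listed nor needed, are in the scene too. Of the things like the carving, leave any that is purple, red or yellow; of the rest the larger one is meant.

How it is judged:
By the outcome, as a careful person would: the job done as asked, in the order asked, and still so for the second after the job is handed in, while the arm keeps its last pose, push and grip.
It also fails if it takes over 72 s, if anything falls off the work surface, if the arm or the gripper's body presses on something with over 40 N, if the wrist force passes 120 N, or if a joint passes its speed limit or range.

### The arm

A 7-joint arm with a two-finger parallel gripper is mounted at the origin on the work surface. World frame = base frame: x ahead of the robot, y to its left, z up, the work surface at z = 0. Lengths are in m, angles in rad, forces in N, time in s.
With the tool pointing down it reaches from about 0.425 to 0.825 m from the base axis. Payload 3.6 kg.
Tool frame: the origin (TCP) lies where the fingers leave the gripper's body, on its centre line; the fingertips stand 73 mm ahead of it and the grasp point (between the pads) lies 54 mm ahead of it; z points along the fingers, y is the line along which they close (so a half turn about z gives the same grasp; the last joint's range is limited). The gripper opens to 85 mm and grips with 20 to 120 N. Pads are 22 mm wide; open, the fingers measure 114 mm over their backs; the gripper's body (76 mm by 85 mm) begins 54 mm behind the grasp point. The pads swing forward as they close: fully open they stand 13 mm farther back than shut.
Start: joints at [1.254, 0.615, -0.013, 1.423, 0.008, 1.103, -0.04], TCP at [0.186, -0.623, 0.304] pointing down, gripper open.
Joint ranges: [-3.12, 3.12], [-0.3, 2.06], [-1.34, 1.32], [0.26, 2.42], [-1.36, 4.5], [0.01, 1.98], [-2.84, 2.84]. Speed limits (rad/s): [2.79, 2.79, 3.14, 3.14, 3.14, 3.14, 3.14].

### API

Orientations are given as a unit quaternion [x, y, z, w].
In Python, from station import arm, snapshot, camera_info, ticket gives the robot as it stands. Calls block until the motion is done:
- arm.movep(position, orientation): joint-space move of the TCP to a pose.
- arm.line_to(position, velocity=0.15, ori=None): straight line of the TCP; ori=None keeps the orientation; velocity is the mean speed in m/s.
- arm.move_j(angles): joint-space move.
- arm.move_gripper(opening, effort=None): opening from 0.0 (shut) to 1.0 (fully open); effort is the grip in N (None keeps the last); returns when the fingers have stopped.
- arm.pause(seconds).
- arm.ik(position, orientation): joint angles nearest the present ones, or None.
- snapshot(name): name is "scene" or "side" or "wrist"; returns the picture (420x560x3 uint8, blue, green, red); there is no depth.
- camera_info(name): a dict with "fx", "fy", "cx", "cy" (pixels), "R" (3x3) and "t" (3): a world point X has camera coordinates R X + t; the wrist camera has in their place "T_tool_cam" (4x4, takes a point from camera to tool coordinates, whose origin is the TCP and whose axes are the flange's). Camera axes: x right, y down, z forward; pixel columns grow to the right and rows downward; lengths in m; the calibration is good to about 2 mm. A picture is of the moment at which its call begins: read the wrist's pose just before it. camera_info takes no time and is no camera call.
A pose or a line that the arm cannot do raises arm.MotionError and nothing moves.
- ticket.finish_job(): hands the job in, once; it reports no verdict.
Readings, each from a call of its own:
- arm.read_time(): time.
- arm.read_joint_positions(): joint angles.
- arm.read_dq(): joint speeds.
- arm.read_effort(): joint torques, N m.
- arm.read_tool_pos(): TCP position.
- arm.read_eef_rot(): TCP orientation.
- arm.read_ft_force(): force on the tool from outside, world axes, zero at the start.
- arm.read_wrist_torque(): the same for the moment, N m.
- arm.read_opening(): opening from 0.0 (shut) to 1.0 (fully open).
Only numpy, scipy, OpenCV 4.12 (cv2) and the standard library are available. Lean on these libraries where they do the work, as an engineer would, in place of code of your own. Each camera call takes 0.05 s, during which the arm holds its last target. There are 200 camera calls.

## Working session

There is one attempt and no reset: what is moved stays moved. The work goes in short steps, each a Python script; the robot and the scene stay as the last script left them, time stands still between calls to the robot, and variables do not carry over. Pictures are saved under pics/ and viewed, on a budget of 10 in all, crops included, one or two more only if the job needs it, and the job is handed in when it is done.

```bash
mkdir -p pics; ls; python3 - <<'E'
from station import arm, snapshot, camera_info
import cv2, numpy as np
a=snapshot("scene");b=snapshot("side")
cv2.imwrite("pics/scene0.png",a);cv2.imwrite("pics/side0.png",b)
np.set_printoptions(precision=4,suppress=True)
for n in("scene","side","wrist"):print(n,camera_info(n))
print(arm.read_time(),arm.read_tool_pos(),arm.read_eef_rot())
E
```

```text
pics
scene {'fx': 392.6067848821503, 'fy': 392.6067848821503, 'cx': 278.5134729354398, 'cy': 210.75290496224852, 'R': array([[-0.5869,  0.8096,  0.0026],
       [ 0.4479,  0.3274, -0.832 ],
       [-0.6745, -0.4871, -0.5547]]), 't': array([ 0.2197, -0.1965,  1.5723])}
side {'fx': 515.6672704305487, 'fy': 515.6672704305487, 'cx': 287.59371625561187, 'cy': 206.50491220366072, 'R': array([[ 0.9951, -0.099 ,  0.007 ],
       [-0.0582, -0.639 , -0.767 ],
       [ 0.0804,  0.7628, -0.6416]]), 't': array([-0.5039,  0.1571,  1.5185])}
wrist {'fx': 349.90575923692256, 'fy': 349.90575923692256, 'cx': 284.5008959101731, 'cy': 208.50849800642254, 'T_tool_cam': array([[-0.    , -0.9646, -0.2638,  0.0664],
       [ 1.    ,  0.0001, -0.0003,  0.0005],
       [ 0.0003, -0.2638,  0.9646, -0.0698],
       [ 0.    ,  0.    ,  0.    ,  1.    ]])}
0.1 [ 0.1856 -0.6224  0.3028] [ 0.9895  0.1444 -0.0002 -0.0012]
```

View pics/scene0.png

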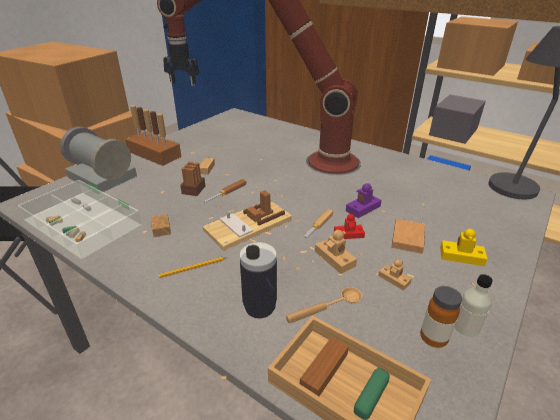

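View pics/side0.png

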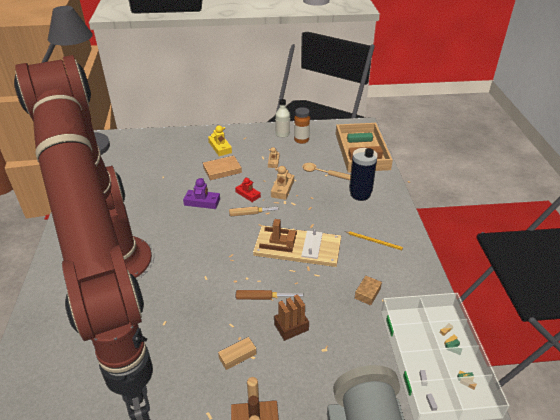

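The scene view shows candidate carvings: purple (363,200), red (349,228), yellow (464,248), pale large (335,250) and pale small (396,273). The side view has the pale large one at (282,182) and the small one at (273,157). Purple, red and yellow are excluded and the larger pale one is meant, so it's the one at scene (335,250). The jig is at scene (248,222) / side (297,244), and the rack is at scene (193,178) / side (291,318). I'll confirm with an enlarged montage.

```bash
cat > h.py <<'E'
import numpy as np, cv2
from station import arm, snapshot, camera_info
from scipy.spatial.transform import Rotation as Rn
from scipy.optimize import least_squares
np.set_printoptions(precision=4,suppress=True)
def cam(name,pose=None):
    c=camera_info(name); 
    if name=="wrist":
        p,q=pose; T=np.eye(4);T[:3,:3]=Rn.from_quat(q).as_matrix();T[:3,3]=p
        M=np.linalg.inv(T@np.array(c["T_tool_cam"])); c["R"],c["t"]=M[:3,:3],M[:3,3]
    c["R"]=np.array(c["R"]);c["t"]=np.array(c["t"]).ravel();return c
def proj(c,X):
    P=np.atleast_2d(X)@c["R"].T+c["t"]; return np.c_[c["fx"]*P[:,0]/P[:,2]+c["cx"],c["fy"]*P[:,1]/P[:,2]+c["cy"]]
def onplane(c,uv,z):
    uv=np.atleast_2d(uv).astype(float); d=np.c_[(uv[:,0]-c["cx"])/c["fx"],(uv[:,1]-c["cy"])/c["fy"],np.ones(len(uv))]@c["R"]
    o=-c["R"].T@c["t"]; return o+d*((z-o[2])/d[:,2])[:,None]
def down(yaw): # tool z down, tool y (closing) along world angle yaw
    y=np.array([np.cos(yaw),np.sin(yaw),0]);z=np.array([0,0,-1.]);x=np.cross(y,z)
    return Rn.from_matrix(np.c_[x,y,z]).as_quat()
E
python3 - <<'E'
from h import *
s=cv2.imread("pics/side0.png");a=cv2.imread("pics/scene0.png")
def t(im,x,y,w=100,h=67): return cv2.resize(im[y:y+h,x:x+w],(400,268),interpolation=cv2.INTER_CUBIC)
m=np.vstack([np.hstack([t(s,235,143),t(a,315,222)]),np.hstack([t(s,248,210),t(a,200,185)])])
cv2.imwrite("pics/m1.png",m)
c1,c2=cam("side"),cam("scene")
for n,p1,p2,z in [("carv",(282,196),(335,256),.01),("jig",(297,250),(248,225),.018),("rack",(291,325),(193,186),.02)]:
    print(n,onplane(c1,p1,z),onplane(c2,p2,z))
E
```

```text
carv [[0.5115 0.2427 0.01  ]] [[0.518  0.2949 0.01  ]]
jig [[ 0.5317 -0.0262  0.018 ]] [[0.5548 0.0176 0.018 ]]
rack [[ 0.4855 -0.2966  0.02  ]] [[ 0.4907 -0.2839  0.02  ]]
```

View pics/m1.png

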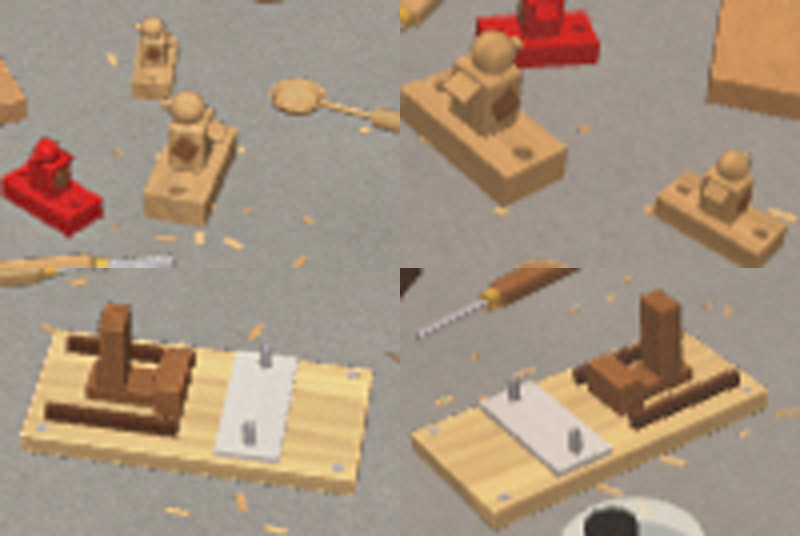

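The montage confirms it: the large pale bird (tile 1 at 190,160) has two foot holes, and the small one is clearly smaller. The jig shows the jaw and post on one side and the bar with two pegs. Next, one sweep over rack, jig and carving with the wrist camera.

```bash
python3 - <<'E'
from h import *
import pickle
c1,c2=cam("side"),cam("scene")
print(onplane(c1,[(314.25,229.75),(310.25,248.75)],.044),onplane(c2,[(228.5,213),(243.75,225.5)],.044))
D={}
for n,x,y in [("rack",.49,-.29),("jig",.545,-.01),("carv",.515,.26)]:
    arm.movep([x,y,.27],down(np.pi/2+0.0)); 
    D[n]=(arm.read_tool_pos(),arm.read_eef_rot()); im=snapshot("wrist"); cv2.imwrite(f"pics/w_{n}.png",im)
    print(n,D[n],arm.read_time(), arm.read_joint_positions()[-1])
pickle.dump(D,open("D.pkl","wb"))
g=[cv2.resize(cv2.imread(f"pics/w_{n}.png"),(800,600),interpolation=cv2.INTER_CUBIC) for n in D]
for n,i in zip(D,g): cv2.imwrite(f"pics/W_{n}.png",i)
E
```

```text
[[ 0.59    0.0292  0.044 ]
 [ 0.5671 -0.0506  0.044 ]] [[ 0.569  -0.0457  0.044 ]
 [ 0.5912  0.0332  0.044 ]]
rack (array([ 0.4894, -0.2913,  0.2697]), array([ 0.0014,  1.    , -0.0004, -0.0004])) 1.8083 1.6054082994583532
jig (array([ 0.5452, -0.0123,  0.2697]), array([ 0.0016,  1.    , -0.0009, -0.0002])) 2.9583 1.089369864582535
carv (array([0.5162, 0.2575, 0.2696]), array([ 0.0018,  1.    , -0.0012,  0.0001])) 4.0667 0.6252336839732685
```

View pics/W_jig.png

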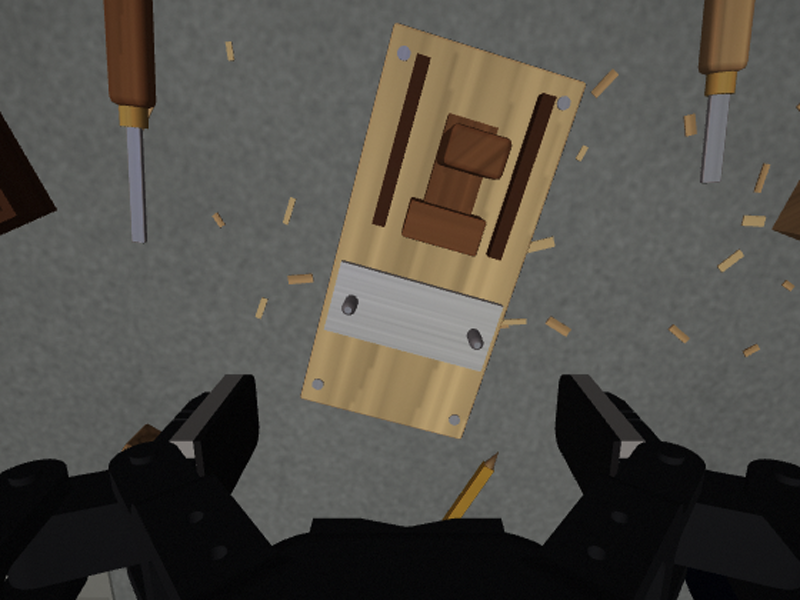

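View pics/W_carv.png

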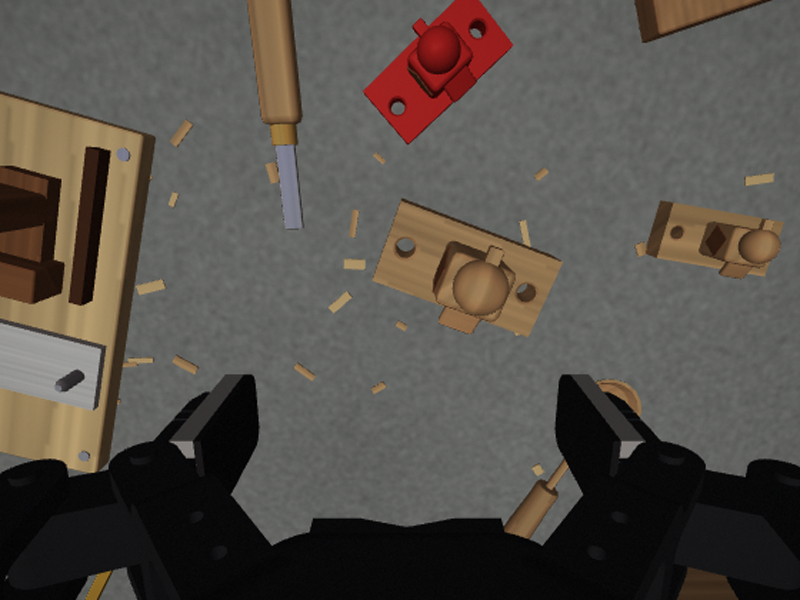

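View pics/W_rack.png

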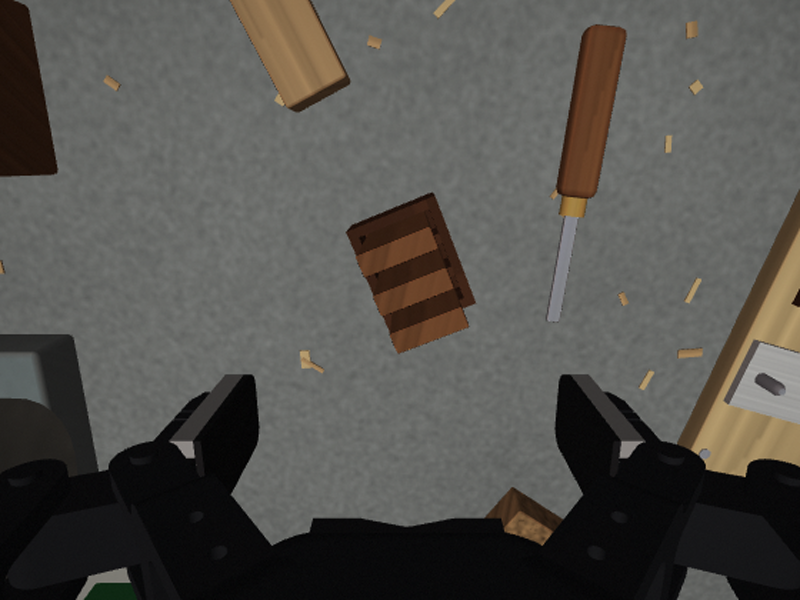

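Pictures used: 6. Jig view: bar corners (341,262), (503,306), (482,372), (324,327), jaw top front edge (402,235)-(477,256), peg tips (347,311) and (477,343). Carving view: foot-top corners (402,199), (562,261), (528,335), (373,281), holes (405,246) and (526,292). Rack view: three shim tops centred near (399,252), (414,291) and (430,329). I'll fit poses from these.

```bash
cat > fit.py <<'E'
from h import *
import pickle
D=pickle.load(open("D.pkl","rb"))
def fit(n,loc,uv,g):
    c=cam("wrist",D[n]); loc=np.array(loc,float);uv=np.array(uv)/(800/560)-.15
    def W(q): R=Rn.from_euler("z",q[2]).as_matrix(); return loc@R.T+[q[0],q[1],0]
    r=least_squares(lambda q:(proj(c,W(q))-uv).ravel(),g); 
    print(n,r.x,"rms px",np.sqrt(np.mean(r.fun**2)),"max",abs(r.fun).max()); return r.x,c
E
python3 - <<'E'
from fit import *
c=cam("wrist",D["jig"]);f=1/1.4286
P=lambda uv,z:onplane(c,np.array(uv)*f-.15,z)
# yaw guess: jig x axis from jaw to bar
pj=P([(437,166),(440,245),(413,317)],.02);d=pj[2]-pj[0];g=np.arctan2(d[1],d[0]);print("dir",d,g)
t=.024
for s in (1,-1):
  q,_=fit("jig",[(-.024,s*.055,t),(-.024,-s*.055,t),(.024,-s*.055,t),(.024,s*.055,t),(0,s*.042,.044),(0,-s*.042,.044)],
    [(341,262),(503,306),(482,372),(324,327),(347,311),(477,343)],[pj[2][0],pj[2][1],g])
R=Rn.from_euler("z",q[2]).as_matrix()
w=lambda X:(X-np.array([q[0],q[1],0]))@R
print("jaw top front edge in seat frame",w(P([(402,235),(477,256)],.046)))
print("post top in seat frame",w(P([(438,160),(497,180),(511,145),(452,124)],.093)))
print("sled rear/bar rear", w(P([(440,118)],.031)))
t=.026
for s in (1,-1):
  fit("carv",[(s*.027,-.055,t),(s*.027,.055,t),(-s*.027,.055,t),(-s*.027,-.055,t),(0,-.042,t),(0,.042,t)],
    [(373,281),(528,335),(562,261),(402,199),(405,246),(526,292)],[.5,.26,0 if s<0 else np.pi])
L=[];U=[]
for k,pts in zip((-.022,0,.022),([(357,252),(432,227),(440,250),(367,277)],[(374,293),(446,265),(454,290),(384,317)],[(390,330),(460,303),(469,328),(399,353)])):
  L+=[(k-.006,-.02,.096),(k-.006,.02,.096),(k+.006,.02,.096),(k+.006,-.02,.096)];U+=pts
  fit("rack",[(a-k,b,z) for a,b,z in L[-4:]],pts,[.49,-.29,-1.2])
fit("rack",L,U,[.49,-.29,-1.2]); fit("rack",[(-a,-b,z) for a,b,z in L],U,[.49,-.29,1.8])
E
```

```text
dir [ 0.0977 -0.0148  0.    ] -0.1506172918291919
jig [ 0.5789 -0.0094  2.8701] rms px 27.858843746101048 max 48.5859591300472
jig [ 0.5778 -0.0092 -0.2774] rms px 0.757258549705695 max 1.6291444583674206
jaw top front edge in seat frame [[-0.0538 -0.0222  0.046 ]
 [-0.0539  0.0241  0.046 ]]
post top in seat frame [[-0.0994 -0.0167  0.093 ]
 [-0.0982  0.0132  0.093 ]
 [-0.1153  0.0145  0.093 ]
 [-0.1167 -0.015   0.093 ]]
sled rear/bar rear [[-0.1235 -0.0188  0.031 ]]
carv [0.5165 0.2949 5.9226] rms px 0.6495860447985474 max 1.2729135361742863
carv [ 0.5181  0.2947 -0.346 ] rms px 33.96110714321708 max 58.672815405712356
rack [ 0.4653 -0.2958  0.3391] rms px 0.818229685747391 max 1.3127952331597896
rack [ 0.4856 -0.2882  0.3756] rms px 1.0936374520272432 max 1.436140043242915
rack [ 0.5053 -0.2805  0.3711] rms px 1.1468685123707203 max 1.7520900512641049
rack [ 0.4854 -0.2882  0.3635] rms px 1.1732830121762436 max 2.1335574825982917
rack [ 0.4854 -0.2882  3.5051] rms px 1.1732830121764193 max 2.133557868452016
```

All fits agree to about 1 px, and the spacings check out (rack pitch 21-22 mm, jaw face 46 mm wide). The gap between foot and jaw is about 53.8 − 27 = 27 mm, so one shim closes it (15 mm of the 22 mm travel). Next I grasp the carving across its y faces, because the beak and tail are on the x faces.

```bash
python3 - <<'E'
from fit import *
q=down(np.pi/2-.3606); x,y=.5165,.2949
arm.move_gripper(1.0,60)
arm.movep([x,y,.2],q); arm.line_to([x,y,.105],.1)
print(arm.read_tool_pos(),arm.read_ft_force())
arm.move_gripper(0.0,60); print("open",arm.read_opening(),arm.read_ft_force())
arm.line_to([x,y,.25],.15); print(arm.read_ft_force(),arm.read_opening())
sx,sy=.5778,-.0092
q2=down(np.pi/2-.2774)
arm.movep([sx,sy,.25],q2); arm.line_to([sx,sy,.172],.15)
D["hand"]=(arm.read_tool_pos(),arm.read_eef_rot()); im=snapshot("wrist");s=snapshot("side")
pickle.dump(D,open("D.pkl","wb"))
print(D["hand"],arm.read_time(),arm.read_ft_force())
cv2.imwrite("pics/W_hand.png",cv2.resize(im,(800,600),interpolation=cv2.INTER_CUBIC));cv2.imwrite("pics/side1.png",s)
E
```

```text
[0.5169 0.2953 0.1057] [ 0.0898  1.14   -0.1288]
open 0.4374853008298841 [ 0.2178 -0.3504  1.9007]
[-0.2264 -0.9529 -4.2858] 0.43772995966898604
(array([ 0.5785, -0.008 ,  0.1727]), array([0.1376, 0.9905, 0.0005, 0.0008])) 9.4167 [ 0.1404  0.3547 -3.3457]
```

View pics/W_hand.png

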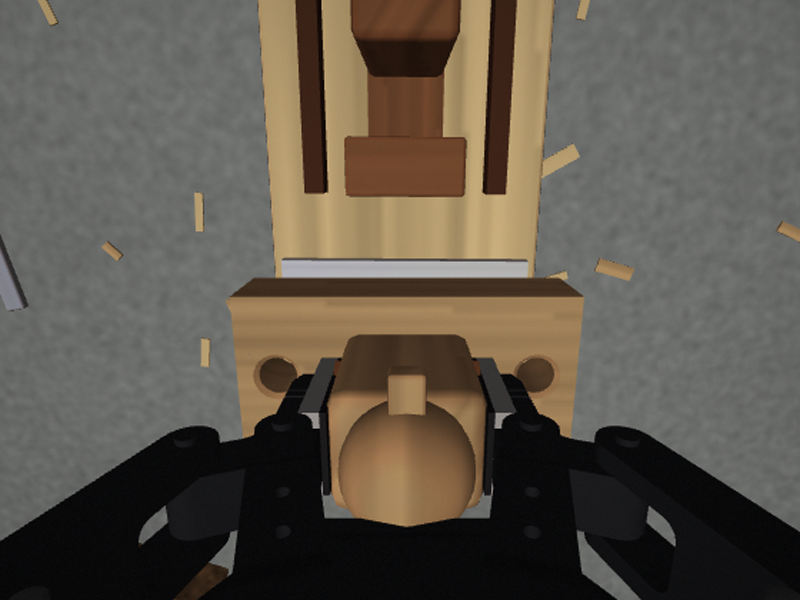

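The carving is gripped squarely. Its foot front-top edge runs (230,297)-(583,297), the bottom edge (253,278)-(561,278), with holes at (276,374) and (536,374). The bar's front edge is at (283,262)-(527,262). I'll fit both in the same image to get the offset.

```bash
python3 - <<'E'
from fit import *
p=D["hand"][0]; dz=p[2]-.1057
# carving in hand. jig y axis sign: image-left = ?
for s in (1,-1):
  k,_=fit("hand",[(-.027,s*.055,.026+dz),(-.027,-s*.055,.026+dz),(-.027,s*.055,dz),(-.027,-s*.055,dz),(0,s*.042,.026+dz),(0,-s*.042,.026+dz)],
   [(230,297),(583,297),(253,278),(561,278),(276,374),(536,374)],[p[0],p[1],-.2774])
R=lambda a:Rn.from_euler("z",a).as_matrix()
for s in (1,-1):
  j,c=fit("hand",[(-.024,s*.055,.024),(-.024,-s*.055,.024),(-.076+.022,s*.023,.046)][:2],[(283,260),(527,260)],[.578,-.009,-.2774])
print("tcp",p, "carv-tcp in jig frame mm",(np.r_[k[:2],0]-np.r_[p[:2],0])@R(-.2774)*1e3)
print("seat-tcp mm",(np.r_[j[:2],0]-np.r_[p[:2],0])@R(-.2774)*1e3)
P=onplane(c,np.array([(345,194),(465,196)])/1.4286-.15,.046)
print("jaw edge in seat",(P-np.r_[j[:2],0])@R(-.2774)*1e3)
E
```

```text
hand [ 0.5467  0.0004 -3.4174] rms px 36.503991487195655 max 68.92953312699237
hand [ 0.5789 -0.0087 -0.2771] rms px 0.9478826538441457 max 1.6333006348276626
hand [ 0.5318  0.0041 -3.4179] rms px 0.9431950937552002 max 1.3320103402447785
hand [ 0.578  -0.009  -0.2763] rms px 0.9431950937543022 max 1.3320104864513382
tcp [ 0.5785 -0.008   0.1727] carv-tcp in jig frame mm [ 0.5468 -0.5195  0.    ]
seat-tcp mm [-0.2196 -1.0914  0.    ]
jaw edge in seat [[-54.1548 -23.156   46.    ]
 [-53.4567  23.1224  46.    ]]
```

```bash
python3 - <<'E'
from h import *
R=Rn.from_euler("z",-.2774).as_matrix()
t=np.array([.5778,-.0092,0])+R@[-.00077,-.00057,0]
f0=arm.read_ft_force()
for z in (.155,.150,.146,.142,.138,.134,.131,.129):
    arm.line_to([t[0],t[1],z],.04); f=arm.read_ft_force()-f0
    print(z,arm.read_tool_pos(),f@R)
    if abs(f[2])>15: break
print(arm.read_time())
E
```

```text
0.155 [ 0.5769 -0.0095  0.1548] [-0.3523 -0.1652 -0.2932]
0.15 [ 0.5767 -0.0096  0.1497] [-0.4836 -0.7985 -0.1426]
0.146 [ 0.5767 -0.0096  0.1457] [ 0.3747 -0.3101 -0.8932]
0.142 [ 0.5767 -0.0096  0.1417] [-0.0807 -0.3942 -0.1018]
0.138 [ 0.5767 -0.0096  0.1376] [ 0.0416 -0.2899 -1.0185]
0.134 [ 0.5767 -0.0096  0.1337] [ 0.799  -0.6963 -1.0502]
0.131 [ 0.5768 -0.0096  0.1308] [ 0.2827  0.064  -1.0094]
0.129 [ 0.5774 -0.0095  0.1296] [-0.7841 -0.8975  2.7438]
11.7667
```

The pegs are in: the foot came down without resistance and made contact at z = 0.1296, against 0.1297 predicted. I'll press it firmly, release, then fetch the end shim (gripped across its 40 mm edges so the neighbours clear) and hold it above the gap for a check.

```bash
python3 - <<'E'
from fit import *
R=Rn.from_euler("z",-.2774).as_matrix()
t=np.array([.5778,-.0092,0])+R@[-.00077,-.00057,0]
z=.129
while z>.125:
    z-=.0007; arm.line_to([t[0],t[1],z],.02); f=arm.read_ft_force(); print(z,arm.read_tool_pos()[2],f)
    if f[2]>8: break
arm.line_to([t[0],t[1],.129],.02)
arm.move_gripper(1.0); arm.line_to([t[0],t[1],.24],.2)
D["seated"]=(arm.read_tool_pos(),arm.read_eef_rot()); cv2.imwrite("pics/w_seated.png",snapshot("wrist"))
pickle.dump(D,open("D.pkl","wb"))
a=.3635; sx=.4854+.022*np.cos(a); sy=-.2882+.022*np.sin(a)
q=down(np.pi/2+a); print(arm.read_time())
arm.movep([sx,sy,.24],q); arm.line_to([sx,sy,.129],.15); print(arm.read_tool_pos(),arm.read_ft_force())
arm.move_gripper(0.0,40); print(arm.read_opening(),arm.read_ft_force())
arm.line_to([sx,sy,.27],.12); print(arm.read_opening(),arm.read_ft_force())
P=np.array([t[0],t[1],.0])+R@[-.040,0,0]; print("P",P)
arm.movep([P[0],P[1],.275],down(np.pi/2-.2774)); 
D["shim"]=(arm.read_tool_pos(),arm.read_eef_rot()); w=snapshot("wrist");s=snapshot("side");pickle.dump(D,open("D.pkl","wb"))
cv2.imwrite("pics/w_shim.png",w);cv2.imwrite("pics/side_shim.png",s)
print(D["shim"],arm.read_time(),arm.read_opening())
m=np.hstack([cv2.resize(cv2.imread("pics/w_seated.png")[:320,140:420],(525,600),interpolation=3),np.vstack([cv2.resize(s[120:290,230:386],(275,300),interpolation=3),cv2.resize(w[:,80:465],(275,300),interpolation=3)])])
cv2.imwrite("pics/m2.png",m)
E
```

```text
0.1283 0.12951834387541117 [-2.1944 -1.3953  6.2431]
0.1276 0.1295286272174183 [-3.2059 -2.5231  9.4478]
13.8083
[ 0.5068 -0.28    0.1299] [ 0.7371 -0.0437  0.0519]
0.463209162103892 [ 0.2446 -0.7303  4.0048]
0.4647134252489743 [-0.0798 -0.9099 -1.0733]
P [0.5384 0.0014 0.    ]
(array([ 0.5385, -0.0001,  0.2745]), array([ 0.1389,  0.9903, -0.0007, -0.0003])) 18.7833 0.4641999895655856
```

View pics/m2.png

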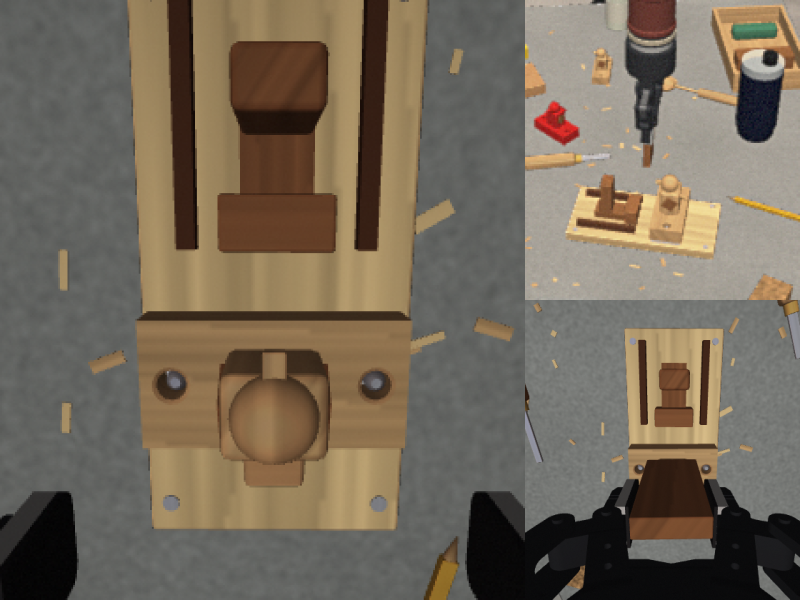

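The left tile shows the carving seated: pegs visible in both holes at (172,382) and (375,382), foot square on the bar. The lower-right tile shows the shim held squarely between the pads. Next I lower it into the gap.

```bash
python3 - <<'E'
from fit import *
R=Rn.from_euler("z",-.2774).as_matrix(); S=np.array([.5778,-.0092,0])+R@[-.00077,-.00057,0]
c=cam("wrist",D["seated"]); u=lambda x,y:np.array([140+x/1.875,y/1.875])
e=onplane(c,u(277,252),.046)[0];g=onplane(c,u(275,320),.050)[0]; print("gap mm",((g-e)@R)*1e3)
cs=cam("wrist",D["shim"])
f0=arm.read_ft_force()
to=lambda dx,z,v: arm.line_to((S+R@[dx,0,0]+[0,0,z]).tolist(),v)
rd=lambda: ((arm.read_tool_pos()-S)@R*1e3,(arm.read_ft_force()-f0)@R)
to(-.040,.165,.12); print(*rd())
to(-.040,.145,.05); print(*rd())
x=-.040
while x<-.029:
    x+=.0007; to(x,.145,.03); p,f=rd()
    if f[0]<-2: break
print("contact foot",x,p,f)
x-=.0005
z=.145
while z>.1385:
    z-=.0007; to(x,z,.03); p,f=rd()
    if f[2]>2.5: break
print("contact board",z,p,f)
print(arm.read_time())
E
```

```text
gap mm [26.2508 -0.7674  4.    ]
[-39.567    0.303  165.6735] [-0.1308 -0.096  -0.2379]
[-40.1008   0.0647 144.7343] [-0.5629 -0.3025  0.0621]
contact foot -0.03160000000000001 [-32.508    0.0652 144.8843] [-4.0263  0.462   1.4605]
contact board 0.14149999999999996 [-32.0359   0.0634 141.6979] [-4.1239  0.2645  2.7932]
24.65
```

The foot contact and board contact (z 0.1417 against 0.1419 predicted) are as expected, and the measured gap of 26 mm confirms one shim. Now I'll relax, release and look.

```bash
python3 - <<'E'
from fit import *
R=Rn.from_euler("z",-.2774).as_matrix(); S=np.array([.5778,-.0092,0])+R@[-.00077,-.00057,0]
to=lambda dx,z,v: arm.line_to((S+R@[dx,0,0]+[0,0,z]).tolist(),v)
to(-.0326,.1415,.03); print(arm.read_ft_force()@R)
arm.move_gripper(0.75); arm.pause(.2); print(arm.read_ft_force()@R)
to(-.0326,.25,.15)
D["after"]=(arm.read_tool_pos(),arm.read_eef_rot()); w=snapshot("wrist")
arm.move_gripper(0.0,60)
arm.movep((S+R@[-.15,0,0]+[0,0,.24]).tolist(),down(np.pi/2-.2774)); s=snapshot("side"); a=snapshot("scene")
print(arm.read_time(),arm.read_tool_pos(),arm.read_opening())
pickle.dump(D,open("D.pkl","wb"))
f=lambda i,W,H:cv2.resize(i,(W,H),interpolation=3)
cv2.imwrite("pics/m3.png",np.hstack([f(w[:320,140:420],525,600),np.vstack([f(s[190:290,240:332],275,300),f(a[170:250,190:263],275,300)])]))
E
```

```text
[-2.5296  0.463   2.7494]
[-0.1302 -0.3083  0.7375]
27.65 [0.434  0.0314 0.2404] -0.0014299318683704762
```

View pics/m3.png

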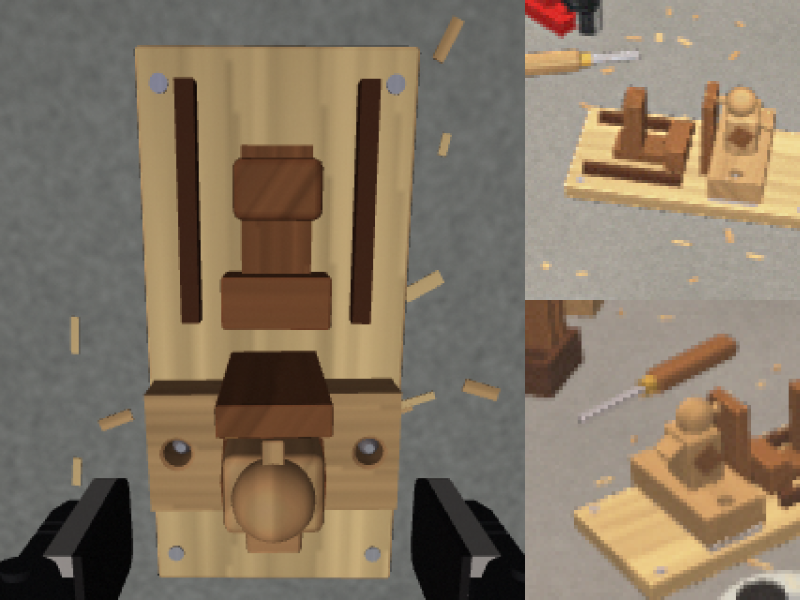

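The shim stands upright and flat against the foot, at (275,400) in the left tile, and the carving is still seated. Next I push the post.

```bash
python3 - <<'E'
from fit import *
R=Rn.from_euler("z",-.2774).as_matrix(); S=np.array([.5778,-.0092,0])+R@[-.00077,-.00057,0]
to=lambda dx,z,v: arm.line_to((S+R@[dx,0,0]+[0,0,z]).tolist(),v)
to(-.147,.137,.12); f0=arm.read_ft_force()
rd=lambda: ((arm.read_tool_pos()-S)@R*1e3,(arm.read_ft_force()-f0)@R)
print(*rd())
x=-.147; first=None
while x<-.095:
    x+=.001; to(x,.137,.03); p,f=rd()
    if f[0]<-.4: print(round(x,4),p[0],f)
    if f[0]<-5: break
while x<-.095 and f[0]>-10.2:
    x+=.0005; to(x,.137,.03); p,f=rd(); print(round(x,4),p[0],f)
arm.pause(.5); print(*rd(),arm.read_time())
w=snapshot("wrist");s=snapshot("side");a=snapshot("scene")
g=lambda i,W,H:cv2.resize(i,(W,H),interpolation=3)
cv2.imwrite("pics/m4.png",np.hstack([np.vstack([g(s[190:280,240:360],400,300),g(a[165:255,190:310],400,300)]),np.vstack([g(w,400,300),g(s,400,300)])]))
E
```

```text
[-146.6613    0.248   137.3368] [0. 0. 0.]
-0.146 -145.61764464137167 [-0.6436 -0.2555 -0.9166]
-0.145 -144.8651197178649 [-0.6349 -1.653  -0.9328]
-0.144 -143.91612758135568 [-0.6636 -0.8073  0.1578]
-0.142 -141.92657141681033 [-0.4025 -1.1074 -0.3975]
-0.138 -137.93618343629518 [-0.4341 -1.6515  0.1614]
-0.137 -136.90274013777744 [-0.4574 -0.8251 -0.4955]
-0.136 -135.9414636163006 [-0.9813 -0.974  -0.875 ]
-0.132 -131.91362625439294 [-0.7969 -0.3497 -0.3823]
-0.129 -128.90949187025896 [-0.6771 -0.3789 -0.0711]
-0.128 -128.03111367192196 [-0.7014 -1.3733 -0.1689]
-0.127 -127.07988195679235 [-0.7473 -1.0513 -0.0447]
-0.126 -125.95675079522684 [-0.4525  0.0749 -0.3485]
-0.125 -124.91695170001223 [-0.9038 -1.1859 -0.0566]
-0.124 -123.93392724173317 [-1.6097 -1.3764 -0.983 ]
-0.123 -122.93614946703684 [-1.6061 -1.7392  0.0423]
-0.122 -121.94159087421158 [-1.6355 -0.3956 -0.5407]
-0.121 -120.90982786618925 [-0.5522 -1.0874 -0.6307]
-0.12 -119.92990941091035 [-1.2944 -0.7654 -0.4037]
-0.119 -118.9383035601935 [-1.3489 -1.6312 -0.3938]
-0.118 -117.93698213325729 [-1.3681 -1.521  -0.4644]
-0.117 -116.91413445668405 [-1.9091 -1.2822  0.9156]
-0.116 -115.90733606425948 [-1.5601 -2.2719  0.1626]
-0.115 -114.92470143115816 [-1.6068 -0.9521 -0.4482]
-0.114 -113.92403285153654 [-2.2722 -1.2577 -0.7454]
-0.113 -113.3894556706819 [-4.1105 -1.9225  2.037 ]
-0.112 -112.67124851557267 [-5.531  -1.9387  3.2393]
-0.1115 -112.29895661061133 [-5.6031 -2.2907  4.0872]
-0.111 -112.17769414463855 [-7.3008 -2.2486  4.3507]
-0.1105 -112.15581201174626 [-7.8976 -1.0364  5.1656]
-0.11 -112.09440120250243 [-8.1812 -1.5343  5.5923]
-0.1095 -112.05205267800442 [-9.6713 -1.0159  7.3391]
-0.109 -111.96503883464943 [-10.686   -1.6049   7.9972]
[-111.9797   -0.0291  136.9364] [-10.5684  -2.6415   7.5779] 39.4083
```

View pics/m4.png

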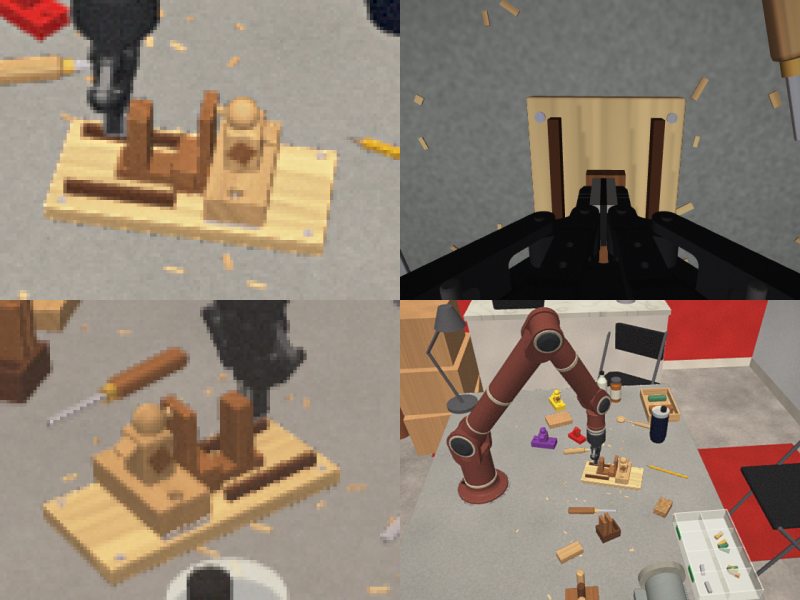

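The jaw has closed on the shim about 15 mm into its 22 mm travel, as predicted, and is firm at 10.6 N. The tiles show an upright shim between jaw and foot, with the carving seated and the bystanders in place. There's some vertical friction load (7.6 N), so I'll ease it, recheck the push and hand in.

```bash
python3 - <<'E'
from h import *
from station import ticket
R=Rn.from_euler("z",-.2774).as_matrix(); S=np.array([.5778,-.0092,0])+R@[-.00077,-.00057,0]
to=lambda dx,z,v: arm.line_to((S+R@[dx,0,0]+[0,0,z]).tolist(),v)
rd=lambda: ((arm.read_tool_pos()-S)@R*1e3,arm.read_ft_force()@R)
print(*rd())
x=-.109; to(x,.1382,.01); p,f=rd(); print(p,f)
for _ in range(6):
    if -f[0]<10: x+=.0004
    elif -f[0]>13: x-=.0004
    else: break
    to(x,.1382,.01); arm.pause(.1); p,f=rd(); print(x,p,f)
arm.pause(.5); p,f=rd(); print(p,f,arm.read_time())
if 8.5<-f[0]<14: ticket.finish_job(); print("handed in")
E
```

```text
[-111.9872   -0.0102  136.9617] [-9.5013 -0.0325  7.3315]
[-111.9273   -0.0714  137.4084] [-7.7292  0.8104  0.5642]
-0.1086 [-111.8784   -0.0639  137.4095] [-8.9447 -0.1942  2.444 ]
-0.1082 [-111.8571   -0.0588  137.4066] [-10.1101  -0.3988   1.8974]
[-111.841    -0.0491  137.4043] [-9.8904 -0.7348  2.7321] 41.025
the job is handed in; nothing more can be done
handed in
```

The job is done and handed in at 41 s of the 72 s allowed. The carving is seated on both pegs, one shim stands in the gap, and the arm is still pushing the jaw by its post at about 9.9 N.

- **Carving:** I used the larger pale bird. Its foot slid onto the pegs without resistance and came fully down: contact at tool height 0.1296 m against 0.1297 m predicted. It was then pressed to about 9 N, and the wrist picture taken afterwards shows a peg in each hole.
- **Shim:** The gap measured about 26–27 mm, so one shim was enough. It stands upright, flat against the foot.
- **Jaw:** It closed on the shim about 15 mm into its 22 mm travel and moved no further as the push rose from about 5 to 10 N.
- **Last checks:** My last pictures show the carving seated, the shim upright between jaw and foot, and the bystanders where they were. At about 10.6 N of push there was also a vertical friction load of about 7.6 N. I eased it to about 2.7 N before handing in. I took no picture after that small correction. No check failed.

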